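# Lid a finished candle and lift it off its cooling board

## Robot

A 6-joint arm with a two-finger parallel gripper is mounted at the origin on a cart in front of the work surface, level with it; the furniture and walls round the work are solid. World frame = base frame: x ahead of the robot, y to its left, z up, the work surface at z = 0. Lengths are in mm, angles in rad, forces in N, time in s.
With the tool pointing down it reaches from about 350 to 875 mm from the base axis. Payload 4.2 kg.
Tool frame: the origin (TCP) lies midway between the tips of the shut fingers; the grasp point (between the pads) lies 19 mm behind it (arm.grasp_offset is the distance from the TCP to the grasp point, in mm); z points along the fingers, y is the line along which they close (so a half turn about z gives the same grasp; the last joint's range is limited). The gripper opens to 85 mm and grips with 20 to 120 N. Pads are 22 mm wide; open, the fingers measure 114 mm over their backs; the gripper's body (76 mm by 85 mm) begins 54 mm behind the grasp point. The pads swing forward as they close: fully open they stand 13 mm farther back than shut.
Start: joints at [-0.989, 0.385, 0.008, 0, -1.194, -0.259], TCP at [198.28, -592.693, 231.312] pointing down, gripper open.
Joint ranges: [-3.14, 3.14], [-1.21, 2.06], [-1.07, 1.41], [-3.16, 2.05], [-2.99, -0.16], [-3.1, 3.1]. Speed limits (rad/s): [2.79, 2.79, 3.14, 3.14, 3.14, 3.14].

## Interface

Orientations are given as a unit quaternion [x, y, z, w].
In Python, from bench import arm gives the robot as it stands. The module is installed in compiled form; this text tells all that it offers.
- The arm moves only by the tool servo_tool, never from a script. Its argument "increments" is a list of rows, each a list of 7 numbers: the opening, from 0 (shut) to 1 (fully open), then the shift along the tool's x, y, z in m, then the turn, a rotation vector about the tool's x, y, z in degrees. In form: [[grip, x, y, z, ax, ay, az], ...]. A call has 1 to 12 rows; each row is the pose to reach, as a shift and turn from the pose commanded when the call began, along the tool's axes at that moment; what a row does not reach only later rows make up. A row lasts 1/8 s, in which the tool goes at most 62.5 mm and 10.7 degrees, less where a joint would pass 70% of its speed; a pose out of reach is approached as far as the arm can. A call with a gripper value outside its range is refused whole. The fingers move at their own pace and stop on an object; the grip force is fixed at half the most. Time passes only in rows, so rows that repeat a pose let the fingers close. It gives the time, the measured TCP pose, the force, the opening and the grip force at its end, in the units of the state.
- arm.read_state(): the state, without advancing time (a new reading comes with each control period).
- arm.get_image(name): name is "scene" or "top" or "wrist"; returns a dict with "color" (420x560x3 uint8, red, green, blue), "fx", "fy", "cx", "cy" (pixels), "k1" (the pictures are not rectified: a ray, as slopes to the right and down, at radius r is drawn at 1 + k1 r^2 times it, then the intrinsics apply), "rvec" (rotation vector, rad) and "tvec" (3), from world to camera coordinates, as OpenCV has them; the wrist camera has in their place "hand_eye" (4x4, takes a point from camera to tool coordinates, whose origin is the TCP and whose axes are the flange's). Camera axes: x right, y down, z forward; pixel columns grow to the right and rows downward; lengths in mm; the calibration is good to about 2 mm. A picture is of the moment at which its call begins: read the wrist's pose just before it. There is no depth.
- arm.job_done(): hands the job in; it is judged then, once.
Trained networks look in the newest picture that a camera, given by its name, has taken for a name from the list of things; names that differ only in an ending like _2 or _b are one class to them, and where a whole thing is asked for, a point or a joint stands for the part that bears it (a point fixed in the world has none). Each returns a list of dicts, best first, with "p" (0 to 1); they miss things now and then, are a little off and sometimes report something else, mostly with a low value. They report only what shows in the picture. A call takes as long as a camera call.
- arm.look_for(camera, thing): "box" ([centre column, centre row, width, height] in pixels, round what is visible of it).
- arm.spot_point(camera, thing): "centre" ([column, row] in pixels: a listed point, or the origin of a listed thing).
The state is a dict: "clock": time; "joints": joint angles; "joint_vel": joint speeds; "joint_efforts": joint torques, N m; "position": TCP position; "ee_rot": TCP orientation; "contact_force": force on the tool from outside, world axes, zero at the start; "wrist_torque": the same for the moment, N m; "gripper_width": finger opening in mm; "grasp_force": force on a finger pad.
Only numpy, scipy, OpenCV 4.12 (cv2) and the standard library are available. Lean on these libraries where they do the work, as an engineer would, in place of code of your own. Each camera call takes 0.05 s, during which the arm holds its last target. There are 200 camera calls.

## Task

Put the white wooden lid with the dark knob on the candle glass standing on the round board, plug side down, and press it firmly home while the glass is still on the board, so the lid sits level on the rim. Then grip the glass itself, lift it straight up about 12 cm clear of the board and finish holding it there in the gripper, upright and still, with the lid still seated. Do not set it down again, do not tip the glass on the way, and leave the tins and dropper bottles where they stand.

Things in the scene. Friction and masses are not known exactly. Their poses are not given: they have to be found in the camera images.
- candle_glass: Clear straight glass with a white set candle inside, stands loose and upright on the cooling board; round, 66 mm outside diameter, 95 mm high, about 0.3 kg. Open mouth with clear inside diameter 56 mm; wax and wick stay more than 20 mm below the rim. Origin at the centre of its underside, z axis up, rim at z = 95 mm. Grip it round the outer wall from above, below the rim.
- lid: Loose round lid, 60 g, lying plug down on the worktop. From below: dark rubber plug 10 mm high, tapering from 44 mm diameter at the bottom to 52; flat white disc 62 mm wide, 7 mm thick; dark knob 20 mm wide, 14 mm high, on the centre. Origin: centre of the plug's underside; z up through the knob. Home, the disc rests on the glass rim: origin 85 mm above the glass's, knob top 21 mm above the rim.
- cooling_board: Round light wooden board, fixed to the worktop, 130 mm diameter, 18 mm thick; origin at the centre of its underside, which lies on the worktop. The glass stands on it, up to about 15 mm off its centre.
- small_tin: Bystander: grey closed tin, 62 mm diameter, 38 mm high, loose, between the board and the lid; origin at the centre of its underside.
- tin: Bystander: grey closed tin, 70 mm diameter, 47 mm high, loose, to the left; origin at the centre of its underside.
- dropper_bottle: Bystander: brown bottle with a black dropper cap, 33 mm diameter, 102 mm high, loose, upright, behind to the right; origin at the centre of its underside.

How it is judged (in metres and radians):
On the way:
1. the lid is fully home and level on the glass and pressed down onto it with more than 3 N, while the glass stands upright on the board (z of lid in the frame of candle_glass between 0.081 and 0.088 m and horizontal distance between lid and candle_glass below 0.006 m and angle between the z axis of lid and the z axis of candle_glass, either way round below 0.06 rad and angle between lid's own z axis and vertical below 0.5 rad and angle between candle_glass's own z axis and vertical below 0.06 rad and height (world z) of candle_glass below 0.022 m and horizontal distance between candle_glass and cooling_board below 0.05 m and contact force between lid and candle_glass above 3 N), for 0.1 s.
At the end, for the whole second after the job is handed in: The gripper holds the glass by its wall 9 to 24 cm above the board (within 10 cm sideways), under 0.1 rad off upright, still (2 cm/s, 0.15 rad/s), off the board; the lid is home within 3 mm and 0.06 rad of level on the rim; tins and bottle within 2 cm of their first places (height (world z) of candle_glass between 0.108 and 0.26 m and angle between candle_glass's own z axis and vertical below 0.1 rad and linear speed of candle_glass below 0.02 m/s and angular speed of candle_glass below 0.15 rad/s and contact force between candle_glass and the fingers above 1 N and contact force between candle_glass and cooling_board below 0.1 N and horizontal distance between candle_glass and cooling_board below 0.1 m and z of lid in the frame of candle_glass between 0.081 and 0.088 m and horizontal distance between lid and candle_glass below 0.015 m and angle between the z axis of lid and the z axis of candle_glass, either way round below 0.06 rad and distance of each of small_tin, tin, dropper_bottle from where it was at the start of the episode below 0.02 m); the arm keeps its last pose, push and grip.
It fails at once if the glass is tipped more than 0.35 rad (angle between candle_glass's own z axis and vertical above 0.35 rad).
It fails at once if a tin or the bottle is moved more than 2 cm (distance of any of small_tin, tin, dropper_bottle from where it was at the start of the episode above 0.02 m).
It also fails if it takes over 56 s, if anything falls off the work surface, if the arm or the gripper's body presses on something with over 40 N, if the wrist force passes 120 N, or if a joint passes its speed limit or range.

## Working session

There is one attempt and no reset: what is moved stays moved. The work goes in short steps, Python scripts to look and compute and a tool call to move; the robot and the scene stay as the last step left them, time stands still between calls to the robot, and variables do not carry over. Pictures are saved under pics/ and viewed, at most 10 in all, crops included, and the job is handed in when it is done.

Besides the shell and the picture viewer there is one more tool, called after "Emit:" in YAML: its name, and indented under it one key for each argument. servo_tool: Moves the arm, as the interface text tells. Its arguments: {"type":"object","properties":{"increments":{"type":"array","items":{"type":"array","items":{"type":"number"}}}},"required":["increments"]}

```bash
mkdir -p pics
cat > h.py <<'E'
import numpy as np, cv2
from scipy.spatial.transform import Rotation as R
from bench import arm
def ray(im,px):
    p=cv2.undistortPoints(np.array([[px]],float),np.array([[im['fx'],0,im['cx']],[0,im['fy'],im['cy']],[0,0,1]]),np.array([im['k1'],0,0,0,0.]))[0,0]
    d=np.array([p[0],p[1],1.])
    if 'hand_eye' in im:
        s=im['state'];H=np.array(im['hand_eye']);Rt=R.from_quat(s['ee_rot']).as_matrix()
        return Rt@H[:3,3]+np.array(s['position']),Rt@H[:3,:3]@d
    Rm=cv2.Rodrigues(np.array(im['rvec'],float))[0]
    return -Rm.T@np.array(im['tvec'],float).ravel(),Rm.T@d
def at(im,px,z):
    o,d=ray(im,px);return o+d*(z-o[2])/d[2]
def grab(n):
    s=arm.read_state();im=arm.get_image(n);im['state']=s;return im
def save(im,f): cv2.imwrite('pics/'+f,cv2.cvtColor(im['color'],cv2.COLOR_RGB2BGR))
E
python3 - <<'E'
from h import *
np.set_printoptions(precision=1,suppress=True)
s=arm.read_state();print(s['clock'],s['position'],s['ee_rot'],R.from_quat(s['ee_rot']).as_matrix().round(2).tolist(),s['gripper_width'])
for c in ['scene','top']:
    im=grab(c);save(im,c+'1.png')
    for t,z in [('candle_glass',18),('lid',0),('cooling_board',0),('small_tin',0),('tin',0),('dropper_bottle',0)]:
        for r in arm.spot_point(c,t)[:2]: print(c,t,round(r['p'],2),np.array(r['centre']),at(im,r['centre'],z))
        for r in arm.look_for(c,t)[:1]: print('   box',round(r['p'],2),np.array(r['box']))
E
```

```text
0.0 [ 198.1 -592.2  230.2] [-0.2  1.   0.  -0. ] [[-0.95, -0.32, -0.0], [-0.32, 0.95, 0.0], [0.0, 0.0, -1.0]] 85.26364852868186
scene candle_glass 0.73 [299.3 247.7] [468.1 146.2  18. ]
   box 0.79 [298.3 228.9  26.8  50.8]
scene lid 0.61 [373.4 195.7] [ 499.1 -283.8    0. ]
   box 0.55 [376.9 195.5  16.8  10. ]
scene cooling_board 0.98 [292.2 253. ] [485.4 151.1   0. ]
   box 0.76 [295.1 250.4  56.2  32. ]
scene small_tin 0.66 [334.1 227.1] [479.8 -26.4   0. ]
   box 0.89 [336.8 221.9  24.   20.9]
scene tin 0.96 [202.1 295.3] [527.6 402.7   0. ]
   box 0.94 [200.9 287.4  34.9  36.5]
scene dropper_bottle 0.75 [306.9 188.5] [ 699.2 -211.     0. ]
   box 0.57 [305.6 175.8  14.6  33.2]
top candle_glass 0.68 [251.3 239.9] [483.7 141.5  18. ]
   box 0.78 [249.3 239.   32.   28.2]
top lid 0.91 [410.4 243.6] [ 477.1 -275.8    0. ]
   box 0.82 [409.7 241.4  19.   22. ]
top cooling_board 0.68 [246.2 240.4] [484.1 156.2   0. ]
   box 0.67 [248.9 241.3  47.5  47.7]
top small_tin 0.82 [320.4 238.7] [489.3 -39.5   0. ]
   box 0.59 [322.2 240.9  22.4  30.1]
top tin 0.62 [154.6 222.9] [530.  400.6   0. ]
top dropper_bottle 0.67 [379.5 164.2] [ 692.8 -202.7    0. ]
   box 0.72 [382.4 162.8  17.8  15.1]
```

```bash
python3 -c "
import cv2,numpy as np
a=cv2.imread('pics/scene1.png');b=cv2.imread('pics/top1.png')
cv2.imwrite('pics/both.png',cv2.resize(np.hstack([a,b]),(800,300),interpolation=cv2.INTER_AREA))"
```

```text
(no output)
```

View pics/top1.png

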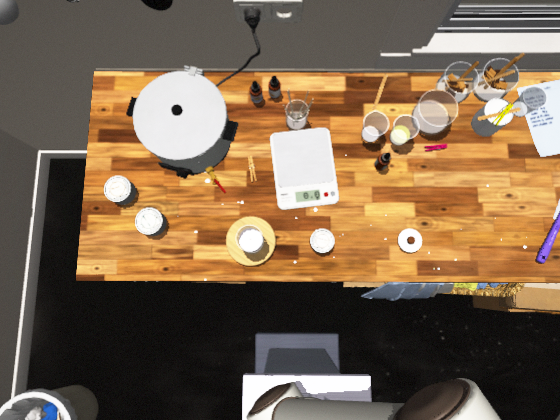

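View pics/scene1.png

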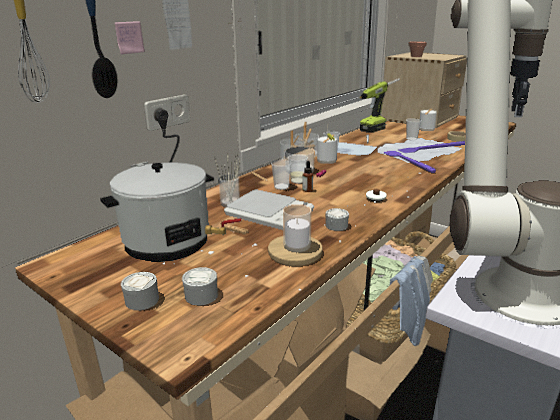

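The top view shows the lid with its knob at about (410,240), the glass at (250,238) on the board, and the small tin at (322,240). The scene view agrees with this. Next I'll move over the lid.

Emit:
servo_tool:
  increments:
    - [1, -0.05, 0.028, 0, 0, 0, 0]
    - [1, -0.1, 0.056, 0, 0, 0, 0]
    - [1, -0.15, 0.084, 0, 0, 0, 0]
    - [1, -0.2, 0.112, 0, 0, 0, 0]
    - [1, -0.25, 0.14, 0, 0, 0, 0]
    - [1, -0.3, 0.168, 0, 0, 0, 0]
    - [1, -0.35, 0.196, 0, 0, 0, 0]
    - [1, -0.372, 0.208, 0, 0, 0, 0]
    - [1, -0.372, 0.208, 0, 0, 0, 0]
    - [1, -0.372, 0.208, 0, 0, 0, 0]

```text
clock: 2.55
position: [484.7, -277.7, 231.3]
ee_rot: [-0.161, 0.987, 0.0, -0.0]
contact_force: [-0.1, 0.1, -0.1]
gripper_width: 85.2
grasp_force: 0.0
```

```bash
cat > lid.py <<'E'
from h import *
import sys
np.set_printoptions(precision=1,suppress=True)
im=grab('wrist');save(im,sys.argv[1]);s=im['state']
print(s['clock'],s['position'],s['ee_rot'],s['contact_force'])
print(np.array(im['hand_eye']))
for r in arm.spot_point('wrist','lid')[:2]: print(r['p'],r['centre'],at(im,r['centre'],0))
for r in arm.look_for('wrist','lid')[:2]: print(r['p'],r['box'],at(im,r['box'][:2],17))
E
python3 lid.py w1.png
```

```text
2.55 [ 484.7 -277.7  231.3] [-0.2  1.   0.  -0. ] [-0.1  0.1 -0.1]
[[   0.    -1.    -0.3   67.2]
 [   1.     0.     0.    -0.1]
 [  -0.    -0.3    1.  -141.7]
 [   0.     0.     0.     1. ]]
0.56 [290.2, 180.2] [ 481.8 -268.2    0. ]
0.67 [289.8, 183.2, 49.4, 51.6] [ 482.8 -268.9   17. ]
```

View pics/w1.png

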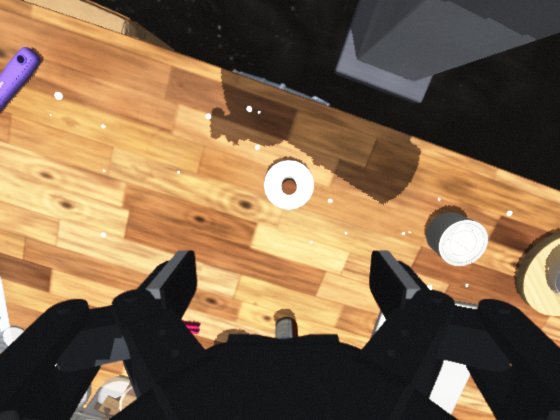

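The wrist view shows the lid's white disc at about (289,185) with the knob at (289,186). I'll refine that by fitting the disc.

```bash
cat > seg.py <<'E'
from h import *
def disc(im,c,w,thr=190):
    g=im['color'].min(axis=2);m=np.zeros_like(g);x,y=map(int,c)
    m[y-w:y+w,x-w:x+w]=(g[y-w:y+w,x-w:x+w]>thr)*255
    cs=max(cv2.findContours(m,cv2.RETR_EXTERNAL,cv2.CHAIN_APPROX_NONE)[0],key=cv2.contourArea)
    return cv2.fitEllipse(cv2.convexHull(cs))
E
python3 - <<'E'
from seg import *
im=grab('wrist');e=disc(im,(289,185),36);print(e,at(im,e[0],17),im['fx'])
c=im['color'][160:210,265:315].astype(int).sum(2)
print(c[25,::3]);
m=c[12:40,12:38]<330;y,x=np.nonzero(m);p=(x.mean()+277,y.mean()+172);print(p,m.sum(),at(im,p,28),at(im,p,31))
E
```

```text
((288.9750061035156, 184.83839416503906), (48.75135803222656, 49.954437255859375), 80.04881286621094) [ 484.85433503 -269.71146016   17.        ] 291.20672802654417
[765 765 765 765 765 765 328 351 366 354 312 765 765 765 765 765 761]
(np.float64(288.87142857142857), np.float64(182.9)) 70 [ 480.66425291 -271.51437798   28.        ] [ 480.14220241 -271.75796361   31.        ]
```

Emit:
servo_tool:
  increments:
    - [1, -0.002, 0.008, 0.04, 0, 0, 0]
    - [1, -0.002, 0.008, 0.08, 0, 0, 0]
    - [1, -0.002, 0.008, 0.1, 0, 0, 0]
    - [1, -0.002, 0.008, 0.1, 0, 0, 0]

```text
clock: 3.25
position: [483.0, -269.5, 129.8]
ee_rot: [-0.16, 0.987, 0.001, -0.002]
contact_force: [0.2, -1.2, -0.1]
gripper_width: 85.6
grasp_force: 0.0
```

Run:
```python
from seg import *
np.set_printoptions(precision=1,suppress=True)
im=grab('wrist');save(im,'w2.png');s=im['state'];print(s['clock'],s['position'])
b=arm.look_for('wrist','lid');print(b[:1])
Rm=R.from_quat(s['ee_rot']).as_matrix()
e=disc(im,b[0]['box'][:2],60);q=at(im,e[0],17);print(e,q,Rm.T@(q-s['position']))
```

```text
3.25 [ 483.  -269.5  129.8]
[{'box': [282.1, 204.0, 63.6, 68.0], 'p': 0.88}]
((280.99945068359375, 206.19749450683594), (64.74968719482422, 68.4184341430664), 88.65625) [ 485.7 -269.8   17. ] [ -2.8  -1.4 112.8]
```

View pics/w2.png

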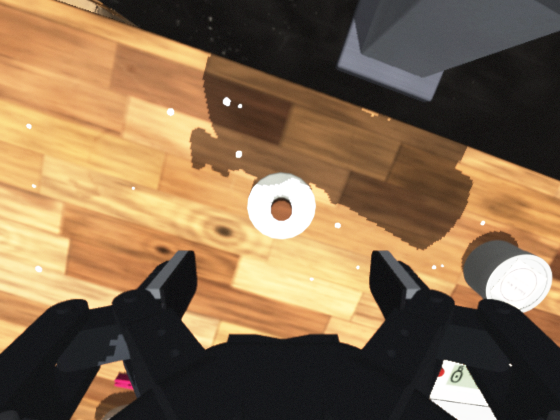

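The lid is at about (281,206), roughly 3 mm off in tool x. I'll descend and grip the knob.

Emit:
servo_tool:
  increments:
    - [1, -0.003, -0.001, 0.04, 0, 0, 0]
    - [1, -0.003, -0.001, 0.08, 0, 0, 0]
    - [1, -0.003, -0.001, 0.1, 0, 0, 0]
    - [1, -0.003, -0.001, 0.111, 0, 0, 0]
    - [1, -0.003, -0.001, 0.111, 0, 0, 0]
    - [0, -0.003, -0.001, 0.111, 0, 0, 0]
    - [0, -0.003, -0.001, 0.111, 0, 0, 0]
    - [0, -0.003, -0.001, 0.111, 0, 0, 0]
    - [0, -0.003, -0.001, 0.111, 0, 0, 0]
    - [0, -0.003, -0.001, 0.111, 0, 0, 0]
    - [0, -0.003, -0.001, 0.111, 0, 0, 0]
    - [0, -0.003, -0.001, 0.111, 0, 0, 0]

```text
clock: 4.85
position: [487.9, -269.3, 21.0]
ee_rot: [-0.161, 0.987, -0.0, 0.0]
contact_force: [-0.0, 0.7, 5.0]
gripper_width: 17.0
grasp_force: 58.6
```

Emit:
servo_tool:
  increments:
    - [0, 0, 0, -0.02, 0, 0, 0]
    - [0, 0, 0, -0.05, 0, 0, 0]
    - [0, 0, 0, -0.09, 0, 0, 0]
    - [0, 0, 0, -0.13, 0, 0, 0]
    - [0, 0, 0, -0.17, 0, 0, 0]
    - [0, 0, 0, -0.2, 0, 0, 0]
    - [0, 0, 0, -0.2, 0, 0, 0]

```text
clock: 5.72
position: [488.8, -269.5, 222.6]
ee_rot: [-0.161, 0.987, -0.001, 0.003]
contact_force: [-0.6, -0.0, -1.3]
gripper_width: 16.8
grasp_force: 58.6
```

Run:
```python
from seg import *
im=grab('wrist');save(im,'w3.png');s=im['state'];print(s['clock'],s['position'],s['contact_force'],s['gripper_width'])
b=arm.look_for('wrist','candle_glass');print(b[:1])
im=grab('top')
p=arm.look_for('top','candle_glass')[0]['box'];print(p,at(im,p[:2],113),at(im,p[:2],60))
x0,y0=215,205
cv2.imwrite('pics/top2.png',cv2.resize(cv2.cvtColor(im['color'][205:275,215:285],cv2.COLOR_RGB2BGR),None,fx=7,fy=7,interpolation=cv2.INTER_NEAREST))
```

```text
5.725 [ 488.80831535 -269.54588938  222.6081848 ] [-0.56745541 -0.02298357 -1.3299211 ] 16.849684946575337
[{'box': [555.8, 278.3, 7.4, 28.8], 'p': 0.52}]
[248.8, 238.4, 28.1, 27.5] [477.67705723 140.68383443 113.        ] [483.19908086 144.80506406  60.        ]
```

View pics/w3.png

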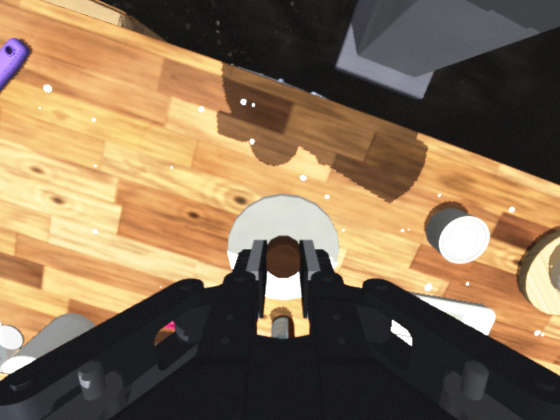

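View pics/top2.png

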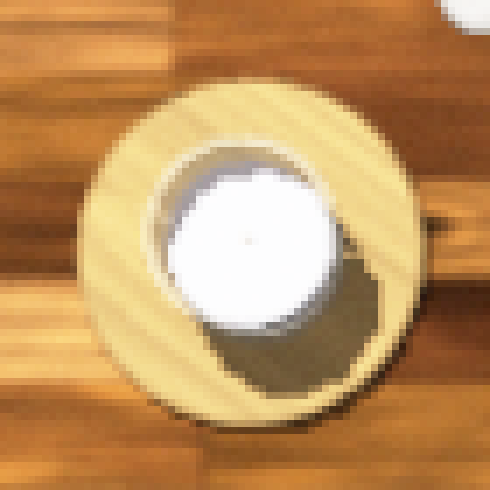

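The wrist view shows the lid held by its knob, with the knob at (284,257) and the disc centred at about (283,247). In the top view the glass rim is centred near (250,239). Next I'll carry the lid to a spot where the wrist camera looks straight down on the glass.

Emit:
servo_tool:
  increments:
    - [0, -0.012, 0.025, 0, 0, 0, 0]
    - [0, -0.032, 0.067, 0, 0, 0, 0]
    - [0, -0.052, 0.109, 0, 0, 0, 0]
    - [0, -0.072, 0.151, 0, 0, 0, 0]
    - [0, -0.092, 0.193, 0, 0, 0, 0]
    - [0, -0.112, 0.235, 0, 0, 0, 0]
    - [0, -0.132, 0.277, 0, 0, 0, 0]
    - [0, -0.152, 0.319, 0, 0, 0, 0]
    - [0, -0.17, 0.357, 0, 0, 0, 0]
    - [0, -0.181, 0.381, 0, 0, 0, 0]
    - [0, -0.186, 0.391, 0, 0, 0, 0]
    - [0, -0.186, 0.391, 0, 0, 0, 0]

```text
clock: 7.42
position: [539.6, 160.6, 219.3]
ee_rot: [-0.161, 0.987, -0.0, -0.001]
contact_force: [0.2, -0.3, -0.1]
gripper_width: 16.6
grasp_force: 58.7
```

Run:
```python
from seg import *
np.set_printoptions(precision=1,suppress=True)
im=grab('wrist');save(im,'w4.png');s=im['state'];print(s['clock'],s['position'],s['gripper_width'])
for r in arm.look_for('wrist','candle_glass')[:2]: print(r)
for px in [(283.5,247),(283.5,195),(228,247),(339,247)]:
    o,d=ray(im,px);Rm=R.from_quat(s['ee_rot']).as_matrix();print('lid disc in tool',[Rm.T@(at(im,px,s['position'][2]-dz)-s['position']) for dz in (4,7,11)])
```

```text
7.425 [539.6 160.6 219.3] 16.5977959585071
{'box': [282.8, 133.1, 78.6, 79.1], 'p': 0.65}
{'box': [125.9, 77.4, 69.2, 64.4], 'p': 0.23}
lid disc in tool [array([4.3, 0.5, 4. ]), array([3. , 0.5, 7. ]), array([ 1.3,  0.5, 11. ])]
lid disc in tool [array([33.1,  0.4,  4.1]), array([32.4,  0.4,  7.1]), array([31.4,  0.5, 11.1])]
lid disc in tool [array([  4.2, -29.5,   4. ]), array([  2.9, -30.1,   7. ]), array([  1.2, -30.9,  11. ])]
lid disc in tool [array([ 4.3, 30.5,  4. ]), array([ 3. , 31.1,  7. ]), array([ 1.3, 31.9, 11. ])]
```

View pics/w4.png

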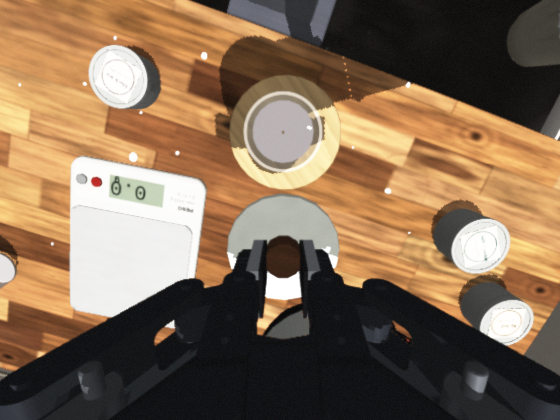

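The glass rim shows as a pale ring centred at about (285,132) with a radius of about 40 px. The lid is still held at the bottom of the picture. I'll fit the ring.

Run:
```python
from seg import *
from scipy.optimize import minimize
np.set_printoptions(precision=1,suppress=True)
im=grab('wrist');s=im['state'];Rm=R.from_quat(s['ee_rot']).as_matrix()
H=np.array(im['hand_eye'])
K=np.array([[im['fx'],0,im['cx']],[0,im['fy'],im['cy']],[0,0,1]])
def proj(P):
    c=(np.linalg.inv(H)@np.c_[(P-s['position'])@Rm,np.ones(len(P))].T)[:3].T
    return cv2.projectPoints(c,np.zeros(3),np.zeros(3),K,np.array([im['k1'],0,0,0,0.]))[0][:,0]
lab=cv2.cvtColor(im['color'],cv2.COLOR_RGB2LAB).astype(float)
sat=cv2.cvtColor(im['color'],cv2.COLOR_RGB2HSV)[...,2].astype(np.float32)
print('row', im['color'][132,235:345:2].min(axis=1)); print(im['color'][132,235:345:2].max(axis=1))
print('col', im['color'][85:180:2,284].min(axis=1))
t=np.linspace(0,2*np.pi,180)
g=cv2.GaussianBlur(im['color'].min(axis=2).astype(np.float32),(0,0),0.8)
def ring(x,y,r,z=113):
    q=proj(np.c_[x+r*np.cos(t),y+r*np.sin(t),0*t+z]).astype(np.float32)
    return cv2.remap(g,q[:,:1],q[:,1:],cv2.INTER_LINEAR).mean()
c=at(im,(285,132),113);print(c)
best=sorted([(ring(c[0]+a,c[1]+b,r),c[0]+a,c[1]+b,r) for a in np.arange(-8,8.1,.5) for b in np.arange(-8,8.1,.5) for r in np.arange(27,36,.5)])[-6:]
for b in best: print(np.array(b), Rm.T@(np.array([b[1],b[2],113])-s['position']))
```

```text
row [ 71  74  72  69  72 175 190 106 102 129 176 179 179 175 178 179 178 178
 178 180 179 178 178 177 108 149 177 178 177 178 179 179 178 182 178 179
 177 176 234 207 100  94  94 196 130 173 179 182 175 163 162 166 166 130
 141]
[122 129 125 120 122 204 216 138 135 150 185 186 185 183 186 186 188 186
 187 187 185 185 185 184 146 168 184 186 185 187 187 187 185 188 186 186
 186 185 235 213 129 124 123 220 176 248 250 251 249 243 243 245 245 229
 245]
col [ 74  75  71 135 199 140 116 116 170 180 177 178 178 179 178 178 177 181
 176 179 178 178 178 131 122 177 180 179 179 181 178 178 178 180 177 178
 179 179 177 117  96  93 158 218 160 171 181 186]
[479.5 141.6 113. ]
[194.4 481.  141.1  31. ] [ 61.4   1.  106.9]
[194.7 481.  141.1  31.5] [ 61.4   1.  106.9]
[195.7 480.5 140.6  31.5] [ 62.    0.7 106.9]
[196.2 480.5 141.1  31. ] [ 61.8   1.2 106.9]
[196.3 480.5 141.1  31.5] [ 61.8   1.2 106.9]
[196.5 480.5 140.6  31. ] [ 62.    0.7 106.9]
```

Emit:
servo_tool:
  increments:
    - [0, 0.025, 0, 0, 0, 0, 0]
    - [0, 0.05, 0, 0, 0, 0, 0]
    - [0, 0.0605, 0.0005, 0.01, 0, 0, 0]
    - [0, 0.0605, 0.0005, 0.04, 0, 0, 0]
    - [0, 0.0605, 0.0005, 0.07, 0, 0, 0]
    - [0, 0.0605, 0.0005, 0.08, 0, 0, 0]
    - [0, 0.0605, 0.0005, 0.08, 0, 0, 0]

```text
clock: 8.45
position: [482.6, 141.3, 140.4]
ee_rot: [-0.16, 0.987, -0.0, -0.0]
contact_force: [-0.6, -0.1, -1.0]
gripper_width: 16.5
grasp_force: 58.7
```

Run:
```python
from seg import *
s=arm.read_state();print(s['clock'],s['position'],s['contact_force'])
w=grab('wrist');sc=grab('scene')
a=cv2.resize(w['color'][160:340,180:390],(420,360),interpolation=cv2.INTER_CUBIC)
b=cv2.resize(sc['color'][185:275,255:345],(360,360),interpolation=cv2.INTER_CUBIC)
cv2.imwrite('pics/c5.png',cv2.cvtColor(np.hstack([a,b]),cv2.COLOR_RGB2BGR))
```

```text
8.45 [482.58418122 141.32760666 140.37833025] [-0.64183314 -0.12178277 -1.00749207]
```

View pics/c5.png

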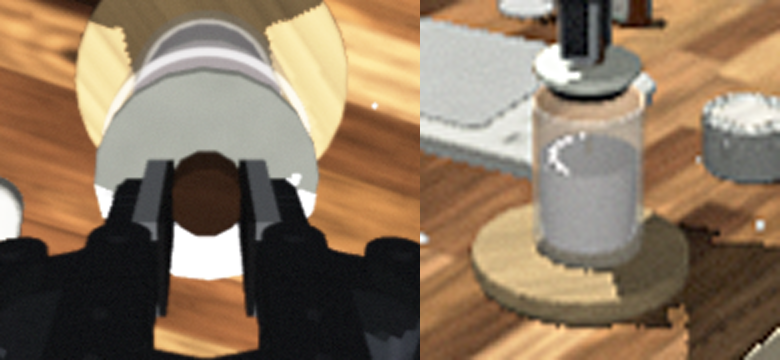

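The lid hovers over the mouth and is centred in both views: lid at 588 against glass at 589 in the scene crop. I'll lower it slowly.

Emit:
servo_tool:
  increments:
    - [0, 0, 0, 0.003, 0, 0, 0]
    - [0, 0, 0, 0.006, 0, 0, 0]
    - [0, 0, 0, 0.009, 0, 0, 0]
    - [0, 0, 0, 0.011, 0, 0, 0]
    - [0, 0, 0, 0.013, 0, 0, 0]
    - [0, 0, 0, 0.014, 0, 0, 0]

```text
clock: 9.3
position: [482.4, 141.9, 126.1]
ee_rot: [-0.161, 0.987, -0.0, -0.0]
contact_force: [-0.5, 0.2, -0.8]
gripper_width: 16.7
grasp_force: 58.7
```

No contact yet, and it is now inside the mouth. I'll press on.

Emit:
servo_tool:
  increments:
    - [0, 0, 0, 0.001, 0, 0, 0]
    - [0, 0, 0, 0.002, 0, 0, 0]
    - [0, 0, 0, 0.003, 0, 0, 0]
    - [0, 0, 0, 0.0035, 0, 0, 0]
    - [0, 0, 0, 0.0035, 0, 0, 0]

```text
clock: 9.93
position: [482.8, 142.0, 123.8]
ee_rot: [-0.161, 0.987, 0.0, 0.001]
contact_force: [-1.0, -0.3, 5.4]
gripper_width: 16.8
grasp_force: 59.1
```

Emit:
servo_tool:
  increments:
    - [0, 0, 0, 0.0005, 0, 0, 0]
    - [0, 0, 0, 0.001, 0, 0, 0]
    - [0, 0, 0, 0.0015, 0, 0, 0]
    - [0, 0, 0, 0.0015, 0, 0, 0]
    - [0, 0, 0, 0.0015, 0, 0, 0]

```text
clock: 10.55
position: [483.6, 142.2, 123.7]
ee_rot: [-0.161, 0.987, 0.0, 0.002]
contact_force: [-3.2, -1.1, 12.4]
gripper_width: 16.4
grasp_force: 59.9
```

Pressed with 12 N. I'll relax, release and rise, then press once more from above with the fingers shut.

Emit:
servo_tool:
  increments:
    - [0, 0, 0, -0.003, 0, 0, 0]
    - [0.4, 0, 0, -0.003, 0, 0, 0]
    - [0.4, 0, 0, -0.003, 0, 0, 0]
    - [0.4, 0, 0, -0.003, 0, 0, 0]
    - [0.4, 0, 0, -0.02, 0, 0, 0]
    - [0.4, 0, 0, -0.04, 0, 0, 0]
    - [0, 0, 0, -0.05, 0, 0, 0]
    - [0, 0, 0, -0.05, 0, 0, 0]
    - [0, 0, 0, -0.05, 0, 0, 0]
    - [0, 0, 0, -0.05, 0, 0, 0]

```text
clock: 11.8
position: [482.0, 141.7, 170.5]
ee_rot: [-0.161, 0.987, -0.0, -0.001]
contact_force: [-0.5, -0.2, 0.0]
gripper_width: -0.4
grasp_force: 0.0
```

Run:
```python
from seg import *
s=arm.read_state();print(s['clock'],s['position'],s['gripper_width'])
w=grab('wrist');sc=grab('scene');save(w,'w6.png')
a=cv2.resize(w['color'][120:360,140:420],(420,360),interpolation=cv2.INTER_CUBIC)
b=cv2.resize(sc['color'][185:275,255:345],(360,360),interpolation=cv2.INTER_CUBIC)
cv2.imwrite('pics/c6.png',cv2.cvtColor(np.hstack([a,b]),cv2.COLOR_RGB2BGR))
print(arm.look_for('wrist','lid')[:1])
```

```text
11.8 [482.04475667 141.6776889  170.53592607] -0.38485712108744297
[{'box': [284.9, 214.3, 86.7, 78.7], 'p': 0.66}]
```

View pics/c6.png

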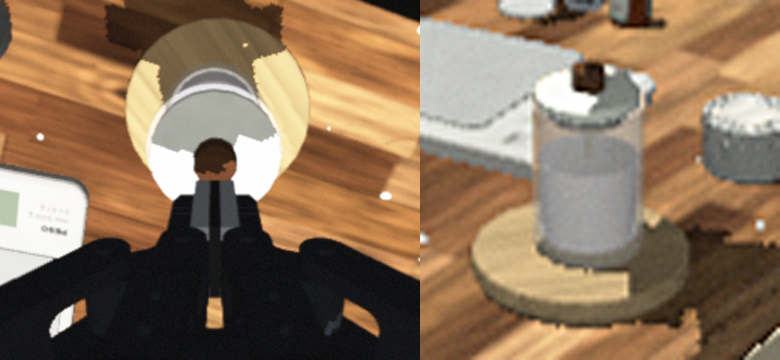

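The lid sits level and centred on the rim. Now the top press on the knob, whose top should be at z≈134.

Emit:
servo_tool:
  increments:
    - [0, 0.001, 0, 0.02, 0, 0, 0]
    - [0, 0.001, 0, 0.032, 0, 0, 0]
    - [0, 0.001, 0, 0.035, 0, 0, 0]
    - [0, 0.001, 0, 0.037, 0, 0, 0]
    - [0, 0.001, 0, 0.038, 0, 0, 0]
    - [0, 0.001, 0, 0.039, 0, 0, 0]
    - [0, 0.001, 0, 0.039, 0, 0, 0]
    - [0, 0.001, 0, 0.039, 0, 0, 0]

```text
clock: 12.95
position: [482.1, 141.8, 133.8]
ee_rot: [-0.161, 0.987, 0.0, 0.001]
contact_force: [-0.5, -0.1, 6.2]
gripper_width: -0.0
grasp_force: 3.0
```

Emit:
servo_tool:
  increments:
    - [0, 0, 0, 0.002, 0, 0, 0]
    - [0, 0, 0, 0.002, 0, 0, 0]
    - [0, 0, 0, 0.002, 0, 0, 0]
    - [0, 0, 0, -0.01, 0, 0, 0]
    - [0, 0.001, 0, -0.04, 0, 0, 0]
    - [1, 0.001, 0, -0.05, 0, 0, 0]
    - [1, 0.001, 0, -0.05, 0, 0, 0]
    - [1, 0.001, 0, -0.05, 0, 0, 0]
    - [1, 0.001, 0, -0.05, 0, 0, 0]
    - [1, 0.001, 0, -0.05, 0, 0, 0]

```text
clock: 14.2
position: [480.3, 141.1, 181.7]
ee_rot: [-0.161, 0.987, -0.0, -0.001]
contact_force: [0.6, -0.4, 0.1]
gripper_width: 85.0
grasp_force: 0.0
```

Run:
```python
from seg import *
from scipy.optimize import minimize
np.set_printoptions(precision=1,suppress=True)
im=grab('wrist');s=im['state'];Rm=R.from_quat(s['ee_rot']).as_matrix()
print(s['clock'],s['position'],s['gripper_width'])
r=arm.look_for('wrist','lid')[:1];print(r)
for z in (113,120): print(Rm.T@(at(im,r[0]['box'][:2],z)-s['position']))
e=disc(im,r[0]['box'][:2],60,100);print(e);
for z in (116.5,): print(Rm.T@(at(im,e[0],z)-s['position']))
```

```text
14.2 [480.3 141.1 181.7] 84.99026369247481
[{'box': [283.5, 218.0, 81.7, 83.3], 'p': 0.68}]
[ 0.1  0.7 68.7]
[ 2.3  0.7 61.7]
((303.69500732421875, 208.37474060058594), (121.90498352050781, 173.4723663330078), 120.37215423583984)
[ 8.7 15.6 65.2]
```

Emit:
servo_tool:
  increments:
    - [1, 0.0005, 0.0005, 0.02, 0, 0, 0]
    - [1, 0.0005, 0.0005, 0.045, 0, 0, 0]
    - [1, 0.0005, 0.0005, 0.07, 0, 0, 0]
    - [1, 0.0005, 0.0005, 0.09, 0, 0, 0]
    - [1, 0.0005, 0.0005, 0.105, 0, 0, 0]
    - [1, 0.0005, 0.0005, 0.111, 0, 0, 0]
    - [1, 0.0005, 0.0005, 0.111, 0, 0, 0]

```text
clock: 15.18
position: [479.9, 141.5, 71.2]
ee_rot: [-0.161, 0.987, -0.0, -0.0]
contact_force: [0.0, 0.5, 1.0]
gripper_width: 85.7
grasp_force: 0.0
```

Emit:
servo_tool:
  increments:
    - [0.85, 0, 0, 0, 0, 0, 0]
    - [0.8, 0, 0, 0, 0, 0, 0]
    - [0.76, 0, 0, 0, 0, 0, 0]
    - [0.7, 0, 0, 0, 0, 0, 0]
    - [0.6, 0, 0, 0, 0, 0, 0]
    - [0.4, 0, 0, 0, 0, 0, 0]
    - [0, 0, 0, 0, 0, 0, 0]
    - [0, 0, 0, 0, 0, 0, 0]

```text
clock: 16.18
position: [480.4, 141.6, 72.4]
ee_rot: [-0.161, 0.987, 0.0, 0.001]
contact_force: [-0.1, -1.2, 4.5]
gripper_width: 64.2
grasp_force: 65.2
```

Gripped. Lifting straight up 12 cm, slowly.

Emit:
servo_tool:
  increments:
    - [0, 0, 0, -0.004, 0, 0, 0]
    - [0, 0, 0, -0.012, 0, 0, 0]
    - [0, 0, 0, -0.024, 0, 0, 0]
    - [0, 0, 0, -0.038, 0, 0, 0]
    - [0, 0, 0, -0.053, 0, 0, 0]
    - [0, 0, 0, -0.068, 0, 0, 0]
    - [0, 0, 0, -0.083, 0, 0, 0]
    - [0, 0, 0, -0.097, 0, 0, 0]
    - [0, 0, 0, -0.109, 0, 0, 0]
    - [0, 0, 0, -0.117, 0, 0, 0]
    - [0, 0, 0, -0.121, 0, 0, 0]
    - [0, 0, 0, -0.121, 0, 0, 0]

```text
clock: 17.68
position: [479.8, 141.6, 192.3]
ee_rot: [-0.161, 0.987, 0.0, -0.0]
contact_force: [0.6, -0.7, -4.9]
gripper_width: 64.2
grasp_force: 67.0
```

Emit:
servo_tool:
  increments:
    - [0, 0, 0, 0, 0, 0, 0]
    - [0, 0, 0, 0, 0, 0, 0]
    - [0, 0, 0, 0, 0, 0, 0]
    - [0, 0, 0, 0, 0, 0, 0]

```text
clock: 18.18
position: [479.9, 141.6, 192.2]
ee_rot: [-0.161, 0.987, -0.0, -0.0]
contact_force: [0.3, -0.3, -4.2]
gripper_width: 64.4
grasp_force: 67.0
```

Run:
```python
from seg import *
s=arm.read_state();print(s['clock'],s['position'],s['gripper_width'],s['grasp_force'],s['contact_force'])
sc=grab('scene');w=grab('wrist')
b=cv2.resize(sc['color'][155:275,250:350],(375,450),interpolation=cv2.INTER_CUBIC)
a=cv2.resize(w['color'][120:420,140:420],(420,450),interpolation=cv2.INTER_CUBIC)
cv2.imwrite('pics/c7.png',cv2.cvtColor(np.hstack([a,b]),cv2.COLOR_RGB2BGR))
```

```text
18.175 [479.87277918 141.58705151 192.21590541] 64.38897492617221 66.98347933008336 [ 0.28847697 -0.29032727 -4.17810196]
```

View pics/c7.png

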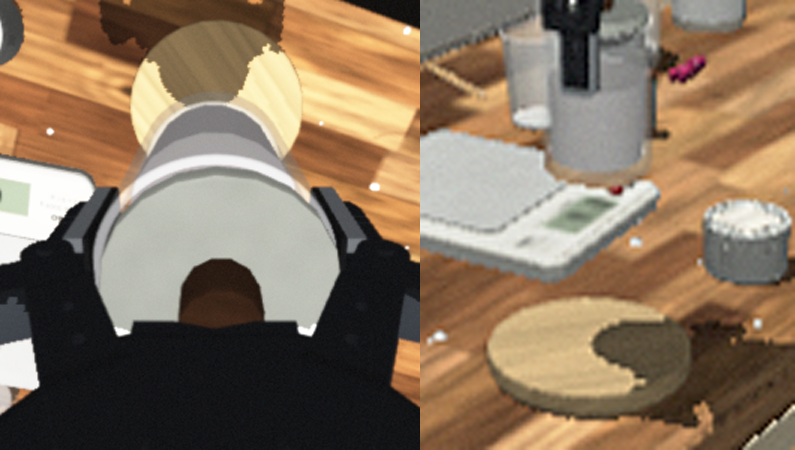

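The glass hangs upright and clear of the board, with the lid level on the rim. The board and small tin are where they were, and the measured load of about 4 N fits the glass plus the lid.

```bash
python3 -c "
from bench import arm
print(arm.job_done())"
```

```text
the job is handed in; nothing more can be done
None
```

I put the lid on the glass and pressed it home (about 12 N while gripped, then again from above), lifted the glass straight up 12 cm, and handed the job in at about 18 s with the glass held upright and still; no verdict was returned.

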